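# Riddle the plug barrels

### The arm

A 6-joint arm with a two-finger parallel gripper is mounted at the origin on the work surface. World frame = base frame: x ahead of the robot, y to its left, z up, the work surface at z = 0. Lengths are in mm, angles in rad, forces in N, time in s.
With the tool pointing down it reaches from about 350 to 850 mm from the base axis. Payload 8.1 kg.
Tool frame: the origin (TCP) lies midway between the tips of the shut fingers; the grasp point (between the pads) lies robot.grip_point_offset behind it (robot.grip_point_offset is the distance from the TCP to the grasp point, in mm); z points along the fingers, y is the direction in which the jaws open and shut (so a half turn about z gives the same grasp; the last joint's range is limited). The gripper opens to 93 mm and grips with 3 to 60 N. Pads are 15 mm wide; open, the fingers measure 128 mm over their backs; the gripper's body (75 mm by 188 mm) begins 65 mm behind the grasp point.
Start: joints at [-1.187, 0.13, 1.488, -0, 1.523, -0.085], TCP at [271.109, -535.262, 218.635] pointing down, gripper open.
Joint ranges: [-2.96, 2.96], [-0.89, 2.26], [0.02, 2.5], [-1.34, 4.48], [0, 2.73], [-2.66, 2.66]. Speed limits (rad/s): [2.39, 2.39, 2.79, 3.14, 3.14, 3.14].

### API

Orientations are given as a 3x3 rotation matrix whose columns are the frame's x, y, z axes.
In Python, from plant import robot, hand, kin, vision gives the robot as it stands. Calls block until the motion is done:
- robot.reach(position, orientation): joint-space move of the TCP to a pose.
- robot.move_l(position, orientation=None, v=150, stop_force=None): straight line of the TCP; orientation=None keeps the orientation; v is the mean speed in mm/s. With stop_force (N) it stops when the force on the tool has changed by that much, and returns True; else False.
- robot.movej(angles): joint-space move.
- hand.move_gripper(opening): opening from 0.0 (shut) to 1.0 (fully open); the grip force is fixed at half the most; returns when the fingers have stopped.
- robot.wait(seconds).
- kin.ik(position, orientation): joint angles nearest the present ones, or None.
- robot.get_obs(): the state.
- vision.read_camera(name): name is "scene" or "top"; returns (picture, depth): 400x640x3 uint8, red, green, blue; 400x640 float32, mm along the optical axis (not along the pixel's ray), 0 where there is no reading.
- vision.camera_info(name): a dict with "fx", "fy", "cx", "cy" (pixels), "xyz" and "rotation" of the camera in the world. Camera axes: x right, y down, z forward; pixel columns grow to the right and rows downward; lengths in mm; the calibration is good to about 2 mm. A picture is of the moment at which its call begins. camera_info takes no time and is no camera call.
A pose or a line that the arm cannot do raises robot.MotionError and nothing moves.
- robot.close_job(): hands the job in, once; it reports no verdict.
The state is a dict: "time_s": time; "q": joint angles; "qvel": joint speeds; "effort": joint torques, N m; "tool_pos": TCP position; "tool_rot": TCP orientation; "contact_force": force on the tool from outside, world axes, zero at the start; "ft_torque": the same for the moment, N m; "finger_gap": opening from 0.0 (shut) to 1.0 (fully open).
Only numpy, scipy, OpenCV 4.12 (cv2) and the standard library are available. Lean on these libraries where they do the work, as an engineer would, in place of code of your own. Each camera call takes 0.05 s, during which the arm holds its last target.

### The job

Loose spacers have got mixed in with the plug barrels in the slotted metal basket. Lift the basket by its handle and shake it over its pan until all three small spacers have dropped through into the pan, then tip the two barrels out over the basket's sloped front into the square grey bin (not the round tub). Stand the empty basket upright in the pan again; never touch the barrels or spacers with the gripper.

Things in the scene. Friction and masses are not known exactly. Their poses are not given: they have to be found in the camera images.
- basket: open slotted steel basket 133 x 69 mm, 0.2 to 0.4 kg. Origin at foot level under the handle; legs at x +-45, y +-33 mm. Floor 32 mm up, x +-50: two lengthwise slats 12 mm wide at y +-12.5, 13 mm slots. Front (-x) slats rise 16 deg to an open lip at x -80, 41 mm up: barrels stay in while level, roll out when the front is tipped down well over 16 deg (35 to 45 is good). Walls to 66 mm; inner width 63
- grip (a point): centre of the basket's black handle block, 110 mm above the feet on the basket's origin axis, axes as the basket's. Block 16 mm thick (x), 44 mm (y), 24 mm high, in a wire hoop with uprights at y +-36; free above. Grip from above, fingers closing along the basket's x
- pan: fixed open aluminium catch pan, 200 mm (x) by 150 mm (y), 30 mm high, walls and floor 3 mm; origin at the centre of its underside. The basket starts standing about in its middle and must end there too
- bin: fixed open square grey bin, 140 by 140 mm, 55 mm high, walls and floor 4 mm; origin at the centre of its underside. A round grey tub of about the same size (140 mm across, 55 mm high) stands 20 to 31 cm to one side of it and is the wrong one
- barrel1: brass-coloured round plug barrel, cylinder 22 mm in diameter and 54 mm long with a dark band, 60 g; origin at its centre, long axis = its y. It lies crosswise in the basket and rolls freely along the basket's x; too big for the slots. At the start the one nearer the sloped front
- barrel2: brass-coloured round plug barrel, cylinder 22 mm in diameter and 54 mm long with a dark band, 60 g; origin at its centre, long axis = its y. It lies crosswise in the basket and rolls freely along the basket's x; too big for the slots. At the start the one nearer the back wall
- bit1: small plain metal spacer, a short round pin 8 mm in diameter and 9 mm long, 10 g; origin at its centre, long axis = its x. It starts lying lengthwise on the slat at y +12.5 near the front and rolls off sideways into a slot when the basket is moved sideways (along the basket's y) by about 2 cm or more
- bit2: small plain metal spacer, a short round pin 8 mm in diameter and 9 mm long, 10 g; origin at its centre, long axis = its x. It starts lying lengthwise on the slat at y -12.5 near the front and rolls off sideways into a slot when the basket is moved sideways (along the basket's y) by about 2 cm or more
- bit3: small plain metal spacer, a short round pin 8 mm in diameter and 9 mm long, 10 g; origin at its centre, long axis = its x. It starts lying lengthwise on the slat at y +12.5 near the back wall and rolls off sideways into a slot when the basket is moved sideways (along the basket's y) by about 2 cm or more

How it is judged:
By the outcome, as a careful person would: the job done as asked, in the order asked, and still so for the second after the job is handed in, with the robot touching nothing.
It also fails if it takes over 48 s, if anything falls off the work surface, if the arm or the gripper's body presses on something with over 40 N, if the wrist force passes 120 N, or if a joint passes its speed limit or range.

## Working session

There is one attempt and no reset: what is moved stays moved. The work goes in short steps, each a Python script; the robot and the scene stay as the last script left them, time stands still between calls to the robot, and variables do not carry over. Pictures are saved under pics/ and viewed, and the job is handed in when it is done.

```bash
ls; mkdir -p pics
python3 - <<'E'
from plant import robot, hand, kin, vision
import cv2
print(robot.grip_point_offset)
for n in("scene","top"):
    p,d=vision.read_camera(n); cv2.imwrite(f"pics/{n}0.png",p[:,:,::-1]); 
    import numpy as np; np.save(f"{n}0.npy",d); np.save(f"{n}0p.npy",p)
    print(n,vision.camera_info(n))
o=robot.get_obs();print(o)
E
```

```text
pics
18.8
scene {'fx': 402.13446517354816, 'fy': 402.13446517354816, 'cx': 323.08246430329814, 'cy': 194.82958653413309, 'xyz': array([1.02389751e+03, 2.29480719e-01, 7.65876302e+02]), 'rotation': array([[ 0.04715681,  0.81160627, -0.58229846],
       [ 0.99886937, -0.04182655,  0.0225946 ],
       [-0.00601761, -0.58270559, -0.81266105]])}
top {'fx': 425.7584579592313, 'fy': 425.7584579592313, 'cx': 317.537632705968, 'cy': 201.57132033127175, 'xyz': array([422.62096027,  17.0305579 , 869.08966706]), 'rotation': array([[-0.00913372, -0.98904779,  0.14731275],
       [-0.9998075 ,  0.00647446, -0.0185212 ],
       [ 0.01736458, -0.14745356, -0.98891654]])}
{'time_s': 0.1, 'q': array([-1.18739959e+00,  1.31055978e-01,  1.48918398e+00,  1.59356944e-05,
        1.52303559e+00, -8.53607028e-02]), 'qvel': array([-0.00157436, -0.00019133, -0.00251174,  0.00051558, -0.00243242,
       -0.00191914]), 'effort': array([ 5.80130509e-04, -5.61339784e+01, -4.93097663e+01,  7.69582693e-02,
        2.90418748e-02, -8.08638242e-05]), 'tool_pos': array([ 270.91399306, -534.76083519,  217.70262359]), 'tool_rot': array([[ 8.92130738e-01,  4.51776900e-01, -6.14760936e-04],
       [ 4.51777290e-01, -8.92129377e-01,  1.56666430e-03],
       [ 1.59336450e-04, -1.67540441e-03, -9.99998584e-01]]), 'contact_force': array([-0.10027765, -0.84125505, -0.9036597 ]), 'ft_torque': array([-0.04668765, -0.01418211,  0.03332066]), 'finger_gap': 1.0019640582252536}
```

View pics/scene0.png

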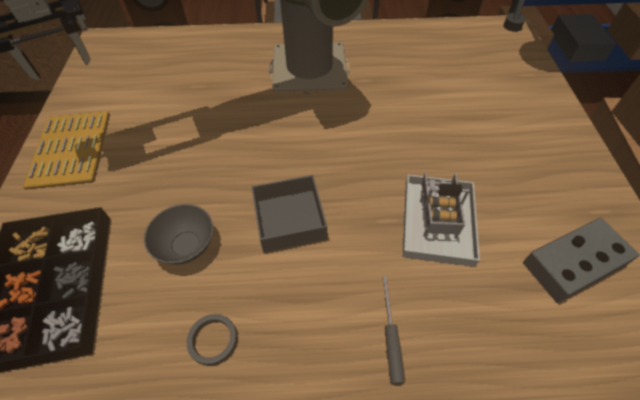

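View pics/top0.png

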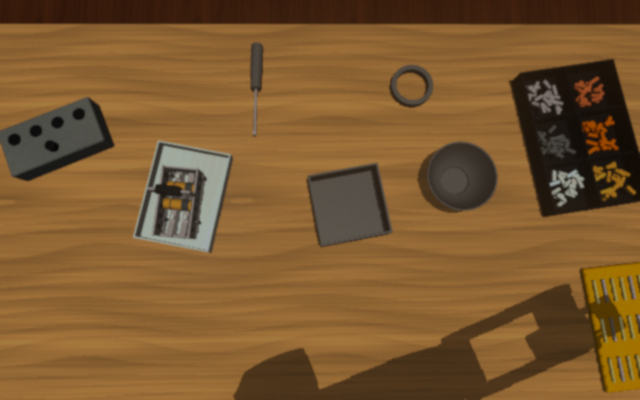

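Run:
```python
import cv2,numpy as np
a=cv2.imread("pics/top0.png")[130:265,120:245];b=cv2.imread("pics/scene0.png")[165:275,395:490]
a=cv2.resize(a,None,fx=4,fy=4,interpolation=cv2.INTER_CUBIC);b=cv2.resize(b,None,fx=4,fy=4,interpolation=cv2.INTER_CUBIC)
a=a[:,:400+100]
h=max(a.shape[0],b.shape[0]);c=np.zeros((h,a.shape[1]+b.shape[1],3),np.uint8);c[:a.shape[0],:a.shape[1]]=a;c[:b.shape[0],a.shape[1]:]=b
c=cv2.resize(c,(int(c.shape[1]*.9),int(c.shape[0]*.9)));print(c.shape);cv2.imwrite("pics/zoom0.png",np.clip(c.astype(float)*1.4,0,255).astype(np.uint8))
```

```text
(486, 792, 3)
```

View pics/zoom0.png

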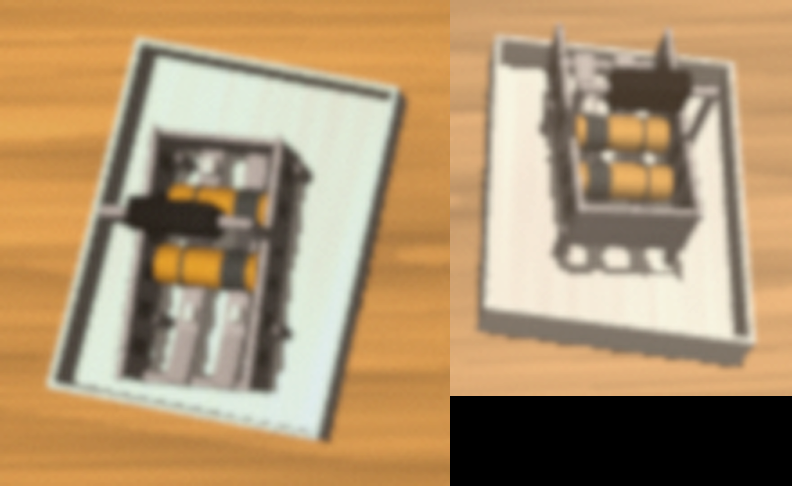

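```bash
cat > h.py <<'E'
import numpy as np,cv2
from plant import vision
def cloud(n,d):
    c=vision.camera_info(n); v,u=np.mgrid[0:400,0:640]
    P=np.stack([(u-c['cx'])/c['fx']*d,(v-c['cy'])/c['fy']*d,d],-1)
    return P@c['rotation'].T+c['xyz']
def ray(n,u,v,z):
    c=vision.camera_info(n); r=c['rotation']@np.array([(u-c['cx'])/c['fx'],(v-c['cy'])/c['fy'],1]); return c['xyz']+r*(z-c['xyz'][2])/r[2]
def rect(P): 
    (c,s,a)=cv2.minAreaRect(P[:,:2].astype(np.float32)); return np.round(c,1),np.round(s,1),round(a,1)
E
python3 - <<'E'
from h import *
for n in("top","scene"):
    d=np.load(n+"0.npy");p=np.load(n+"0p.npy").astype(int);W=cloud(n,d)
    roi=(abs(W[...,0]-430)<180)&(W[...,1]>150)&(W[...,1]<450)&(d>0)
    hb=roi&(W[...,2]>95)&(W[...,2]<130)&(p.max(-1)<70)
    print(n,"handle",hb.sum(),W[hb].mean(0),rect(W[hb]),np.percentile(W[hb][:,2],[5,50,95]))
    tp=hb&(W[...,2]>117); print(" tops",tp.sum(),rect(W[tp]) if tp.sum()>4 else 0)
    w=roi&(W[...,2]>58)&(W[...,2]<72); print("walltop",w.sum(),rect(W[w]))
    rim=roi&(W[...,2]>20)&(W[...,2]<36)&(p[...,0]<=p[...,2]+25); print("rim",rim.sum(),rect(W[rim]))
    b=(abs(W[...,1])<110)&(W[...,0]>300)&(W[...,0]<600)&(W[...,2]>45)&(W[...,2]<65)&(d>0);print("bin",b.sum(),rect(W[b]))
    t=(abs(W[...,1]+180)<110)&(W[...,0]>300)&(W[...,0]<600)&(W[...,2]>45)&(W[...,2]<65)&(d>0);print("tub",t.sum(),rect(W[t]))
    s=(p[...,0]<=p[...,2]+30)&(W[...,2]<15)&roi; print("panfloor",s.sum(),rect(W[s]))
for q in[(140,38),(403,90),(325,440),(48,385)]: print(ray("top",q[0]/3.6+120,q[1]/3.6+130,30))
E
```

```text
top handle 249 [556.20790175 267.01830123 121.90669804] (array([557.3, 263.2]), array([64.2, 16. ]), 83.5) [107.44414786 123.80861454 126.35439159]
 tops 213 (array([558.1, 269.2]), array([42.7, 15.9]), 84.4)
walltop 524 (array([544.2, 269.6]), array([ 74.2, 134.2]), 84.6)
rim 933 (array([544.6, 273.3]), array([150., 161.]), 78.5)
bin 329 (array([537.4, -44.3]), array([139.3, 108.9]), 10.4)
tub 410 (array([ 552.6, -166.4]), array([117.3, 226.5]), 15.7)
panfloor 2594 (array([546.2, 272.7]), array([149.1, 159.6]), 78.5)
scene handle 235 [561.2972221  270.80255485 120.05587058] (array([558.1, 271.5]), array([41.8, 15.8]), 83.8) [107.48238542 123.14389321 127.22018685]
 tops 164 (array([558.1, 271.8]), array([41.3, 15.5]), 85.2)
walltop 417 (array([542.8, 272.7]), array([ 75.9, 135.2]), 84.9)
rim 444 (array([543.8, 276.3]), array([148.4, 164.3]), 78.5)
bin 430 (array([535.3, -42.5]), array([142.6, 112.5]), 10.3)
tub 475 (array([ 552.1, -166. ]), array([120.8, 227.1]), 15.6)
panfloor 1754 (array([542.9, 276.4]), array([148.4, 162.2]), 78.6)
[674.50356831 321.1470098   30.        ]
[643.79499446 173.25688222  30.        ]
[449.14292512 211.37878081  30.        ]
[480.09626528 361.90944541  30.        ]
```

Run:
```python
from h import *
for n in("top","scene"):
    d=np.load(n+"0.npy");p=np.load(n+"0p.npy").astype(int);W=cloud(n,d)
    x,y,z=W[...,0],W[...,1],W[...,2]
    for nm,y0,y1 in(("bin",-115,60),("tub",-260,-125)):
        b=(y>y0)&(y<y1)&(x>440)&(x<720)&(z>47)&(z<62)&(d>0);print(n,nm,b.sum(),rect(W[b]),W[b].min(0),W[b].max(0))
    r=(y>160)&(y<400)&(x>420)&(x<720)&(z>20)&(z<36)&(p[...,0]<=p[...,2]+25)&(d>0);print("pan",rect(W[r]))
for c in [(307,177),(377,164),(391,234),(320,246)]: print(ray("top",*c,55))
from plant import kin,robot
import numpy as np
def Rz(a):c,s=np.cos(a),np.sin(a);return np.array([[c,-s,0],[s,c,0],[0,0,1]])
B=Rz(np.deg2rad(-5.4))
# tool: z=-zB, y=+-xB, x = y cross z
for s in(1,-1):
    y=s*B[:,0];zt=-B[:,2];R=np.stack([np.cross(y,zt),y,zt],1)
    print(s,kin.ik(np.array([558.1,270.5,110-18.8]),R))
print(robot.get_obs()['q'])
```

```text
top bin 489 (array([540.6, -58.5]), array([140.5, 137.9]), 10.4) [ 460.09383722 -114.30570305   47.00339992] [620.15837599  19.98306496  60.16300534]
top tub 336 (array([ 569.6, -192.7]), array([121.9, 188.7]), 20.8) [ 481.89694423 -259.7947486    47.02736249] [ 659.14605538 -125.00870837   58.82390908]
pan (array([562.7, 269.7]), array([150.1, 198. ]), 78.5)
scene bin 628 (array([538.1, -55.7]), array([143.7, 140. ]), 9.9) [ 457.98338607 -114.84964353   47.00624723] [620.24406416  24.51747203  59.65061335]
scene tub 298 (array([ 552.9, -209.4]), array([101.8, 217.7]), 43.4) [ 479.78519748 -259.92227658   47.01914856] [ 659.01782178 -125.12483692   60.21863617]
pan (array([561.9, 272.4]), array([148.4, 201.3]), 78.4)
[592.45344893  21.88656765  55.        ]
[ 617.7359095  -115.70849811   55.        ]
[ 480.0999614  -138.52883729   55.        ]
[458.33229633  -2.12419657  55.        ]
1 [ 3.68668491e-01  2.75042522e-01  1.56129367e+00 -4.44089210e-16
  1.30525646e+00  4.62916271e-01]
-1 None
[-1.18739959e+00  1.31055978e-01  1.48918398e+00  1.59356944e-05
  1.52303559e+00 -8.53607028e-02]
```

```bash
cat >> h.py <<'E'
from plant import robot,hand,kin
def Rz(a):c,s=np.cos(a),np.sin(a);return np.array([[c,-s,0],[s,c,0],[0,0,1]])
def Ry(a):c,s=np.cos(a),np.sin(a);return np.array([[c,0,s],[0,1,0],[-s,0,c]])
def pose(hp,yaw,tilt=0):
    "handle-centre position, basket yaw and front-down tilt (deg) -> TCP pose"
    B=Rz(np.deg2rad(yaw))@Ry(-np.deg2rad(tilt)); y=B[:,0]; z=-B[:,2]
    return np.asarray(hp,float)+z*robot.grip_point_offset, np.stack([np.cross(y,z),y,z],1)
def lip(lp,yaw,tilt): 
    B=Rz(np.deg2rad(yaw))@Ry(-np.deg2rad(tilt)); return np.asarray(lp,float)-B@np.array([-80,0,41-110.])
def st(s=''):
    o=robot.get_obs();print(s,round(o['time_s'],2),np.round(o['tool_pos'],1),np.round(o['contact_force'],1),round(o['finger_gap'],3))
def snap(n):
    out=[]
    for c in("top","scene"):
        p,d=vision.read_camera(c);np.save(f"{c}{n}.npy",d);np.save(f"{c}{n}p.npy",p);out.append(p)
    return out
def crop(n,boxes):
    ims=[]
    for c,(r0,r1,c0,c1) in zip(("top","scene"),boxes):
        p=np.load(f"{c}{n}p.npy")[r0:r1,c0:c1,::-1];k=590/p.shape[0];k=min(k,395/p.shape[1])
        q=cv2.resize(p,None,fx=k,fy=k,interpolation=cv2.INTER_CUBIC);z=np.zeros((590,398,3),np.uint8);z[:q.shape[0],:q.shape[1]]=q[:590];ims.append(z)
    cv2.imwrite(f"pics/z{n}.png",np.clip(np.hstack(ims)*1.4,0,255).astype(np.uint8))
HB=np.array([558.1,270.5,113.]);YB=-5.4;PAN=np.array([562,270.5,0]);YP=-11.6;BIN=np.array([537.5,-58]);YBIN=10
E
python3 - <<'E'
from h import *
L=np.array([*(BIN+35*np.array([np.cos(.175),np.sin(.175)])),105])
for t in(0,10,20,30,42): print(t,lip(L,10,t),kin.ik(*pose(lip(L,10,t),10,t)))
robot.reach(*pose(HB+[0,0,90],YB)); st()
robot.move_l(pose(HB,YB)[0],v=100); st()
hand.move_gripper(0.0); st('closed')
robot.move_l(pose(HB+[0,0,22],YB)[0],v=60);st('up')
robot.move_l(*pose([*PAN[:2],135],YP),v=60);st('aligned')
snap(1);crop(1,[(110,270,100,250),(150,280,390,500)])
E
```

```text
0 [650.7500491  -38.01436097 174.        ] [-1.36975439e-01  3.03516083e-01  1.40626355e+00 -4.44089210e-16
  1.43181302e+00 -3.11508364e-01]
10 [637.75343875 -40.30601403 186.84358917] [-0.17704823  0.10540376  1.6181677   0.06296324  1.25455475 -0.36626519]
20 [622.757893   -42.95013334 197.2004023 ] [-0.22865935 -0.08774288  1.82333715  0.15211862  1.0877357  -0.4523152 ]
30 [606.21904394 -45.86637866 204.75575286] [-0.29493943 -0.27580945  2.02324869  0.28427225  0.93831506 -0.58498829]
42 [585.04522611 -49.59989403 209.80744147] [-0.39853439 -0.4920189   2.25671033  0.52882695  0.8025337  -0.83287062]
 3.1 [558.5 269.7 184.3] [0.2 0.3 0.3] 1.001
 4.15 [558.7 270.8  95.2] [-0.5  0.5  0.4] 0.997
closed 5.33 [558.1 270.5  94.2] [-0.2  0.4 -0.1] 0.169
up 5.84 [558.3 270.6 116.7] [-0.8  0.3 -4.3] 0.17
aligned 6.1 [561.8 270.3 115.7] [ 0.   0.1 -3.8] 0.17
```

View pics/z1.png

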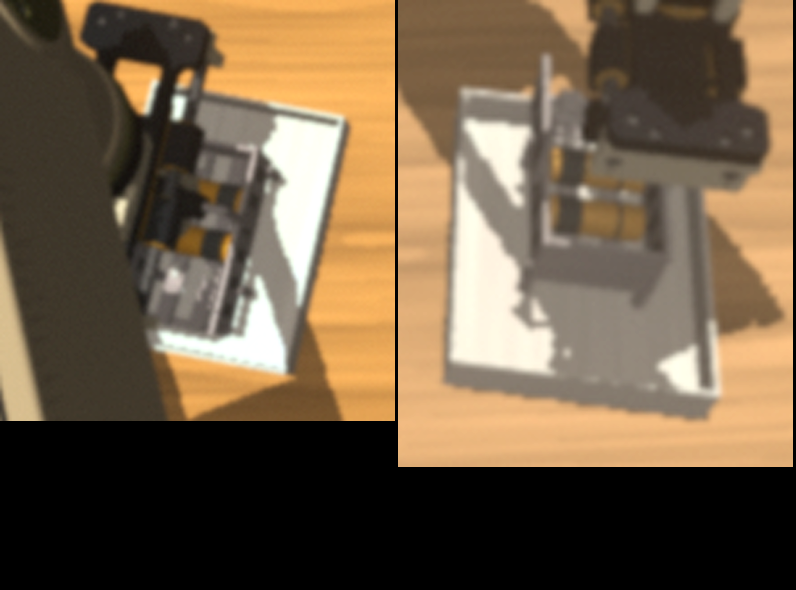

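Run:
```python
from h import *
ey=Rz(np.deg2rad(YP))[:,1]; C=np.array([*PAN[:2],135.])
for a in(28,-28,28,-28,28,-28,0):
    robot.move_l(pose(C+a*ey,YP)[0],v=170)
st();robot.wait(.4)
snap(2);crop(2,[(110,270,100,250),(150,280,390,500)])
```

```text
9.25 [562.  271.9 116.2] [ 0.7  0.2 -4. ] 0.172
```

View pics/z2.png

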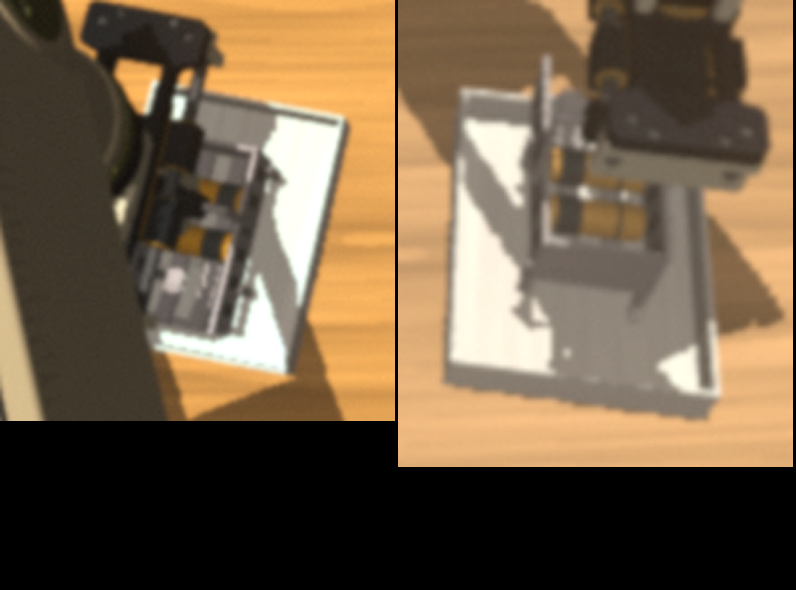

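Run:
```python
from h import *
ey=Rz(np.deg2rad(YP))[:,1]; C=np.array([*PAN[:2],135.])
for a in(32,-32,32,-32,0):
    robot.move_l(pose(C+a*ey,YP)[0],v=220)
st();robot.wait(.3);st()
robot.move_l(pose(C+[0,0,190],YP)[0],v=150)
st()
snap(3);crop(3,[(110,270,100,250),(120,280,390,500)])
```

```text
11.66 [562.2 272.2 116.4] [ 0.6 -0.1 -4.9] 0.169
 11.96 [561.9 270.2 116.1] [ 0.9  0.1 -4.1] 0.17
 13.38 [561.5 270.3 304.7] [ 0.5  0.2 -5.3] 0.17
```

View pics/z3.png

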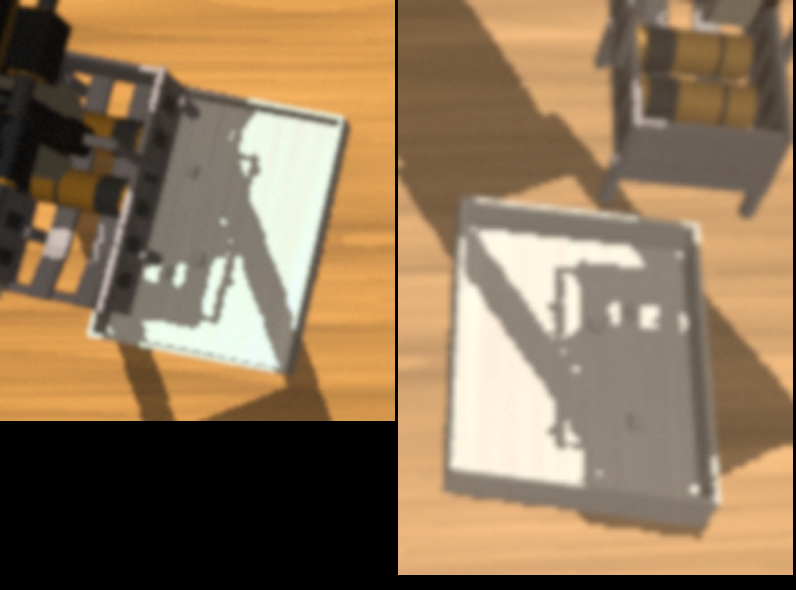

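Run:
```python
from h import *
a=np.load("top3p.npy")[125:235,95:205,::-1];b=np.load("scene3p.npy")[170:260,410:480,::-1]
f=lambda p,k:np.clip(255*(cv2.resize(p,None,fx=k,fy=k,interpolation=cv2.INTER_CUBIC)/255.)**.6*1.1,0,255).astype(np.uint8)
A=f(a,4);B=f(b,5);h=max(A.shape[0],B.shape[0]);o=np.zeros((h,A.shape[1]+B.shape[1],3),np.uint8);o[:A.shape[0],:A.shape[1]]=A;o[:B.shape[0],A.shape[1]:]=B
print(o.shape);cv2.imwrite("pics/e3.png",o)
```

```text
(450, 790, 3)
```

View pics/e3.png

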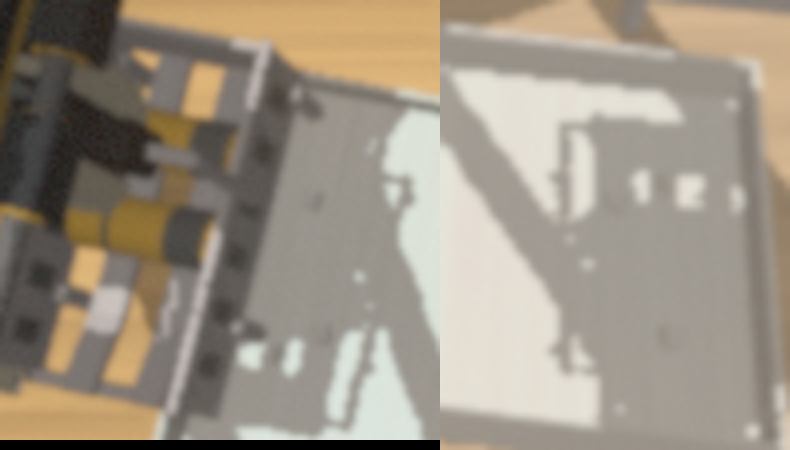

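Run:
```python
from h import *
ims=[]
for n in("scene","top"):
    d=np.load(n+"3.npy");W=cloud(n,d);z=W[...,2]
    r=(170,260,410,480) if n=="scene" else (125,235,95,205)
    zz=z[r[0]:r[1],r[2]:r[3]]
    lo,hi=(-5,20)
    m=np.clip((zz-lo)/(hi-lo)*255,0,255).astype(np.uint8); m=cv2.resize(m,None,fx=3.5,fy=3.5,interpolation=cv2.INTER_NEAREST);ims.append(m)
    if n=="top":
        zb=np.clip((zz-(215))/(60)*255,0,255).astype(np.uint8); ims.append(cv2.resize(zb,None,fx=3.5,fy=3.5,interpolation=cv2.INTER_NEAREST))
h=max(i.shape[0] for i in ims)
o=np.hstack([cv2.copyMakeBorder(i,0,h-i.shape[0],0,2,cv2.BORDER_CONSTANT) for i in ims]);print(o.shape);cv2.imwrite("pics/d3.png",o[:, :])
```

```text
(385, 1021)
```

```bash
python3 -c "
import cv2;i=cv2.imread('pics/d3.png');i=cv2.resize(i,(790,int(i.shape[0]*790/i.shape[1])));cv2.imwrite('pics/d3b.png',i)"
```

```text
(no output)
```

View pics/d3b.png

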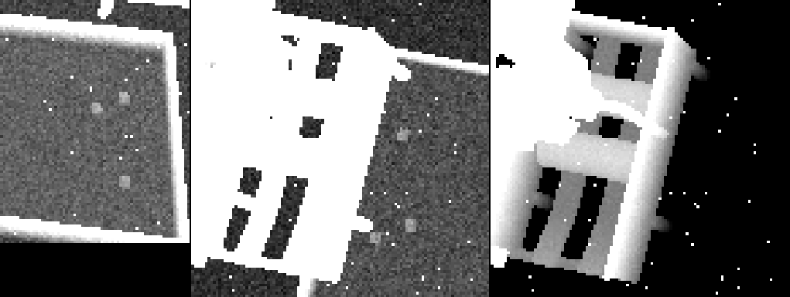

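```bash
cat >> h.py <<'E'
def bits(n,tag,zmin=6.5,zmax=16):
    d=cv2.medianBlur(np.load(f"{n}{tag}.npy"),3);W=cloud(n,d)
    L=(W-np.array([*PAN[:2],0]))@Rz(np.deg2rad(YP)); 
    m=((abs(L[...,0])<94)&(abs(L[...,1])<69)&(L[...,2]>zmin)&(L[...,2]<zmax)&(d>0)).astype(np.uint8)
    k,lab,s,c=cv2.connectedComponentsWithStats(m)
    return [(s[i,4],np.round(L[lab==i].mean(0),1)) for i in range(1,k) if s[i,4]>4]
E
python3 - <<'E'
from h import *
for n in("scene","top"): print(n,*bits(n,3),sep='\n')
d=np.load("top3.npy");W=cloud("top",d)
hp=np.array([562,270.5,325.]);L=(W-hp)@Rz(np.deg2rad(YP))+[0,0,110]
m=(abs(L[...,0])<80)&(abs(L[...,1])<31)&(L[...,2]>34.5)&(L[...,2]<43)&(d>0)
k,lab,s,c=cv2.connectedComponentsWithStats(m.astype(np.uint8))
for i in range(1,k):
    if s[i,4]>3: print(s[i],L[lab==i].mean(0))
E
```

```text
scene
(np.int32(16), array([-42. ,  40.7,  10.5]))
(np.int32(20), array([-28.3,  18. ,   9.1]))
(np.int32(18), array([39.6, 38.1,  9.6]))
top
(np.int32(16), array([41.3, 35.4,  9.2]))
(np.int32(16), array([-25.8,  13.4,   9.3]))
(np.int32(15), array([-39.1,  37.2,   9.3]))
[125 134  34   8  44] [49.75503755  4.14125646 39.04840158]
[110 211  12  13  88] [-72.80412697  12.93084606  36.89696316]
[127 215  11  12  79] [-73.59291146 -11.61148803  36.70581163]
```

Run:
```python
from h import *
L=np.array([*(BIN+35*np.array([np.cos(.175),np.sin(.175)])),108])
robot.move_l(*pose(lip(L,YBIN,0),YBIN,0),v=150);st()
for t in(10,20,30,42):
    robot.move_l(*pose(lip(L,YBIN,t),YBIN,t),v=45 if t<25 else 60);st(t)
robot.wait(.5)
snap(4);crop(4,[(100,270,100,440),(100,280,220,500)])
for n in("scene","top"): print(n,*bits(n,4),sep='\n')
```

```text
15.98 [650.9 -37.5 158.5] [-0.4 -0.6 -4.3] 0.168
10 16.5 [640.8 -39.7 171.8] [-0.8  0.3 -4.6] 0.169
20 17.02 [629.2 -41.9 182.7] [ 0.5  0.1 -3.9] 0.172
30 17.44 [615.6 -44.5 191.7] [-0.8 -0.2 -2.5] 0.17
42 17.92 [597.9 -47.8 199.6] [-0.5 -0.3 -2.8] 0.167
scene
(np.int32(16), array([-41.7,  40.6,  10.8]))
(np.int32(16), array([-27.8,  18. ,  10. ]))
(np.int32(16), array([39. , 37.7, 10.1]))
top
(np.int32(15), array([40.7, 35.2,  9.4]))
(np.int32(18), array([-25.3,  13.6,   9.6]))
(np.int32(15), array([-40. ,  36.4,   8.9]))
```

View pics/z4.png

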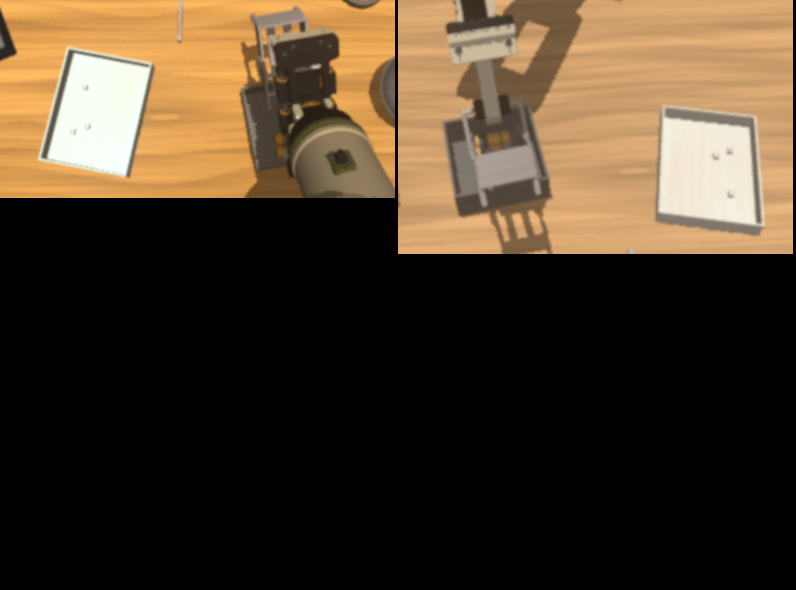

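Run:
```python
from h import *
L=np.array([*(BIN+35*np.array([np.cos(.175),np.sin(.175)])),108])
h=lip(L,YBIN,42)
robot.move_l(pose(h+[0,0,70],YBIN,42)[0],v=150)
snap(5)
ex,ey=Rz(np.deg2rad(YP))[:,0],Rz(np.deg2rad(YP))[:,1]
T=np.array([*PAN[:2],0])-12*ey
robot.move_l(*pose(T-90*ey+[0,0,280],YP),v=160);st()
snap(6);crop(6,[(60,270,100,440),(100,280,220,500)])
```

```text
20.92 [541.5 170.1 261.3] [ 0.1 -0.  -2.2] 0.169
```

View pics/z6.png

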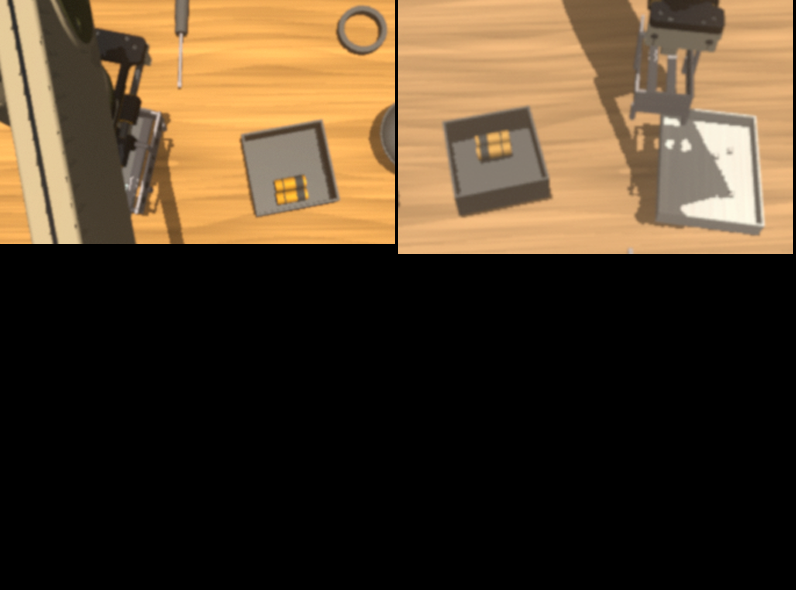

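Run:
```python
from h import *
ey=Rz(np.deg2rad(YP))[:,1];hp=np.array([*PAN[:2],280.])-102*ey
for n in("scene","top"):
    d=np.load(n+"6.npy");L=(cloud(n,d)-hp)@Rz(np.deg2rad(YP))+[0,0,110]
    m=(abs(L[...,2]-66)<7)&(abs(L[...,0])<90)&(abs(L[...,1])<50)&(d>0)
    P=L[m];A=np.c_[P[:,:2],np.ones(len(P))];
    print(n,m.sum(),np.median(P,0),P.min(0),P.max(0))
    b=m&(L[...,0]<-20);print('front z',np.percentile(L[b][:,2],[50,90]) if b.sum() else 0); b=m&(L[...,0]>20);print('back z',np.percentile(L[b][:,2],[50,90]) if b.sum() else 0)
    b=m&(abs(L[...,0])<45); lft=b&(L[...,1]>25); rt=b&(L[...,1]<-25)
    for q in(lft,rt):
        if q.sum()>5: print('side',q.sum(),np.percentile(L[q][:,2],90),np.median(L[q][:,1]))
T=np.array([*PAN[:2],0])-12*ey
robot.move_l(pose(T+[0,0,180],YP)[0],v=160)
robot.move_l(pose(T+[0,0,120],YP)[0],v=80);st()
print(robot.move_l(pose(T+[0,0,109],YP)[0],v=20,stop_force=5));st()
snap(7);crop(7,[(110,270,100,250),(150,280,390,500)])
```

```text
scene 390 [43.2052515   6.91524493 67.11525223] [-82.02280643 -35.86977336  59.04325158] [53.49373162 41.40483613 72.87560803]
front z [68.45010574 69.88365595]
back z [66.25243233 69.25837819]
side 102 70.88396876943663 35.008019120043414
side 69 70.00926964768894 -30.235232913503665
top 319 [ -4.44234674 -33.04234681  66.00706795] [-80.66278706 -38.64209851  59.02554024] [53.92698603 -6.69173373 70.25692378]
front z [66.35895179 67.5854344 ]
back z [65.54547858 67.50871392]
side 178 67.85745552613957 -33.504684290757396
 22.91 [560.  258.9 101.7] [-0.3  0.3 -3.5] 0.17
True
 23.32 [560.1 259.2  94.7] [-0.3 -0.4  4.3] 0.174
```

View pics/z7.png

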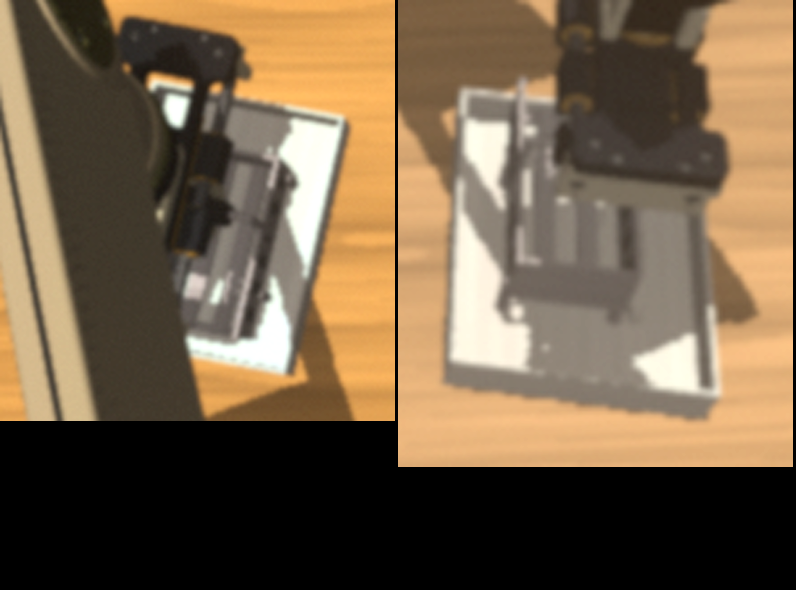

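Run:
```python
from h import *
hand.move_gripper(0.6);st()
p=robot.get_obs()['tool_pos'];robot.move_l(p+[0,0,130],v=130)
robot.movej([-0.9,0.0,1.4,0,1.6,0]);st()
snap(8);crop(8,[(110,270,100,250),(140,270,390,500)])
for n in("scene","top"):
    print(n,*bits(n,8,zmax=14),sep='\n')
    d=np.load(n+"8.npy");L=(cloud(n,d)-[*PAN[:2],0])@Rz(np.deg2rad(YP));q=(abs(L[...,0])<100)&(abs(L[...,1])<80)&(d>0)
    m=q&(L[...,2]>62)&(L[...,2]<76);print('wall',rect(L[m]))
    m=q&(L[...,2]>119)&(L[...,2]<132);print('handle',rect(L[m]),L[m].mean(0))
```

```text
24.24 [558.9 258.6  93.2] [0.7 0.3 0.1] 0.601
 27.97 [ 419.3 -444.6  346.6] [-0.1 -0.2 -0.2] 0.6
scene
(np.int32(6), array([-68.2,  49.6,   7. ]))
(np.int32(10), array([-45.2, -41.5,   8.3]))
(np.int32(8), array([-44.4,  25.7,  10.7]))
(np.int32(5), array([-29.3,  -6.2,   7.2]))
(np.int32(5), array([-22.3, -23.1,   7.3]))
(np.int32(5), array([-24.7,   4.4,   7.6]))
(np.int32(8), array([-28.6,  20.4,   9.4]))
(np.int32(27), array([38.7, 34.7, 10. ]))
(np.int32(5), array([ 44.5, -40.4,   8.5]))
wall (array([-14.5,  -6.8]), array([ 77.2, 134.9]), 88.0)
handle (array([-1.1, -6.6]), array([17.3, 44.3]), 1.7) [  0.88388093  -6.98051012 125.02046275]
top
(np.int32(7), array([44.3, 20.1,  9.1]))
(np.int32(8), array([-43.5,  20.1,   9.4]))
(np.int32(6), array([-46.3, -44.2,  10.3]))
wall (array([-13.1, -11.3]), array([135. ,  74.1]), 0.4)
handle (array([  0.7, -10.5]), array([16.2, 44. ]), 0.6) [  0.30866637 -10.84787025 124.12111786]
```

View pics/z8.png

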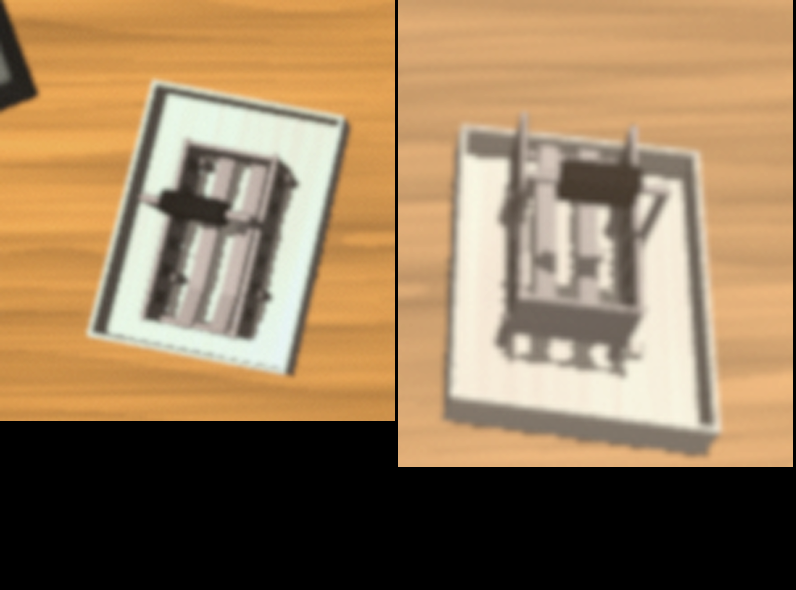

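Run:
```python
from h import *
robot.wait(.3);st();robot.close_job()
```

```text
28.37 [ 418.9 -445.2  346.9] [-0.4  0.1  1.1] 0.599
the job is handed in; nothing more can be done
```

The job is done and handed in at 28.4 s of the 48 s allowed: the spacers are in the pan, the barrels are in the square bin and the empty basket is back in the pan.

- **Spacers:** I gripped the basket by its handle and shook it sideways over the pan. Before tipping, both cameras' depth readings showed all three spacers in the pan.
- **Barrels:** I tipped the basket front-down to 42° over the square grey bin. The pictures show both barrels lying in it.
- **Basket:** I stood it upright and empty in the pan, about 10 mm off centre in y. I chose the offset so no leg would land on a spacer. The handle top is at the same height as at the start (124–125 mm), so it stands level.

**What the last checks did not settle:**
- The two cameras differ by about 4 mm in y.
- Parts of the basket hide the spacers in the last picture, so my final spacer count is unclear. The three were last seen clearly just after the tipping, in the same places as before it, and only the basket was set down there afterwards.

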